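# Start an ECG recording through the touch-free key lock

### The arm

A 7-joint arm with a two-finger parallel gripper is mounted at the origin on the work surface. World frame = base frame: x ahead of the robot, y to its left, z up, the work surface at z = 0. Lengths are in m, angles in rad, forces in N, time in s.
With the tool pointing down it reaches from about 0.35 to 0.9 m from the base axis. Payload 8.1 kg.
Tool frame: the origin (TCP) lies between the finger pads, 19 mm behind the fingertips; this is the grasp point; z points along the fingers, y is the line along which they close (so a half turn about z gives the same grasp; the last joint's range is limited). The gripper opens to 92 mm and grips with 3 to 60 N. Pads are 19 mm wide; open, the fingers measure 130 mm over their backs; the gripper's body (75 mm by 190 mm) begins 47 mm behind the grasp point.
Start: joints at [-1.264, 0.434, 0.025, 1.573, -0.012, 1.134, -0.075], TCP at [0.249, 0.573, 0.246] pointing down, gripper open.
Joint ranges: [-2.62, 2.62], [-0.44, 2.09], [-1.27, 1.32], [0.08, 2.57], [-1.32, 4.46], [0.12, 2], [-2.74, 2.74]. Speed limits (rad/s): [2.22, 2.22, 3.01, 3.01, 3.14, 3.14, 3.14].

### API

Orientations are given as a rotation vector (axis times angle).
In Python, from cell import arm, get_image, camera_params, job gives the robot as it stands.
- The arm moves only by the tool send_rows, never from a script. Its argument "deltas" is a list of rows, each a list of 3 entries, a list of its own where there are three numbers: the shift along the world's x, y, z in m, then the turn, a rotation vector about the world's x, y, z in rad, then the finger opening in m, from 0 to 0.0918. In form: [[[tx, ty, tz], [ax, ay, az], gripper], ...]. A call has exactly 10 rows; each row shifts and turns the commanded pose from where the row before left it; what a row does not reach is not made up. A row lasts 1/10 s, in which the tool goes at most 50 mm and 8.59 degrees, less where a joint would pass 70% of its speed; a pose out of reach is approached as far as the arm can. A call with a gripper value outside its range is refused whole. The fingers move at their own pace and stop on an object; "force" is the grip in N (left out, the last holds). Time passes only in rows, so rows that do not move let the fingers close, or fill a call up. It gives the time, the measured TCP pose, the force and the opening at its end, in the units of the state.
- arm.observe(): the state, without advancing time (a new reading comes with each control period).
- get_image(name): name is "side" or "top" or "wrist"; returns the picture (480x640x3 uint8, red, green, blue); there is no depth.
- camera_params(name): a dict with "fov_y" (degrees; the focal length in pixels is half the picture's height over the tangent of half this angle, whatever the lens; pixels are square), "cx", "cy" (the principal point, pixels), "rvec" (rotation vector, rad) and "tvec" (3), from world to camera coordinates, as OpenCV has them. Camera axes: x right, y down, z forward; pixel columns grow to the right and rows downward; lengths in m; the calibration is good to about 2 mm. A picture is of the moment at which its call begins: read the wrist's pose just before it. camera_params takes no time and is no camera call; for the wrist camera it gives the pose at the moment of the call.
- job.sign_off(): hands the job in, once; it reports no verdict.
The state is a dict: "clock": time; "joints": joint angles; "dq": joint speeds; "joint_efforts": joint torques, N m; "position": TCP position; "ee_rot": TCP orientation; "force": force on the tool from outside, world axes, zero at the start; "ft_torque": the same for the moment, N m; "width": opening from 0.0 (shut) to 1.0 (fully open).
Only numpy, scipy, OpenCV 4.12 (cv2) and the standard library are available. Lean on these libraries where they do the work, as an engineer would, in place of code of your own. Each camera call takes 0.05 s, during which the arm holds its last target. There are 200 camera calls.

### The job

Unlock the ECG recorder by pointing at its touch-free switch, the pod with the round window: hold the fingertips about 2 cm above the middle of the window, without touching it, for three seconds. Then press the recorder's start key (the larger of its two round keys) fully down and let it go, point at the round window again in the same way for three seconds to lock the keys, and finally draw back to at least 15 cm from the pod. Do not reach low over the other two pods or press the small stop key, and leave the pods and everything else lying about untouched and where they are.

Things in the scene. Friction and masses are not known exactly. Their poses are not given: they have to be found in the camera images.
- round_pod: touch-free switch of the recorder: 76 x 76 mm white plastic box, 40 mm tall, loose on the table (0.25 kg), one of three that look alike but for the black window in the middle of the top; its window is a round disc of 54 mm diameter. Origin: centre of the underside, z up, x and y along its sides
- round_pod_window (a point): the centre of the round window's face, 41 mm above the table, 1 mm above the pod's housing; z up
- square_pod: touch-free door switch, not to be used: 76 x 76 mm white plastic box, 40 mm tall, loose on the table (0.25 kg), one of three that look alike but for the black window in the middle of the top; its window is a square of 46 mm. Origin: centre of the underside, z up
- square_pod_window (a point): the centre of the square window's face, 41 mm above the table; z up
- slot_pod: touch-free lamp switch, not to be used: 76 x 76 mm white plastic box, 40 mm tall, loose on the table (0.25 kg), one of three that look alike but for the black window in the middle of the top; its window is a narrow slot of 12 x 58 mm. Origin: centre of the underside, z up
- slot_pod_window (a point): the centre of the slot window's face, 41 mm above the table; z up
- recorder: white ECG recorder, fixed, 340 mm deep (x) x 380 mm wide (y); origin: centre of the underside; its front points along its own -x. The flat black key deck in front is 82 mm above the table; behind it (own x above 0) a sloping display rises to about 210 mm. A field of flat small square keys lies at own y below 0; the two round keys stand at own x = -100 mm
- start_key_top (a point): centre of the top of the start key, the larger round key (32 mm diameter, white cap standing 10 mm out of a round grey housing of 48 mm diameter, top 104 mm above the table when up, at own y = +55 mm of the recorder); it sinks with the key
- start_key (a joint): travel of the start key, m: 0 up, 0.006 fully down; it is pressed straight down and springs back; fully down takes about 5 N
- stop_key_top (a point): centre of the top of the stop key, the smaller round key (18 mm diameter, housing 34 mm, same height), 70 mm from the start key along the recorder's +y; not to be pressed
- stop_key (a joint): travel of the stop key, m: 0 up, 0.006 fully down
- clamp_a: blue limb clamp, 95 x 26 x 34 mm, lying loose; leave alone. Origin: middle of the underside
- clamp_b: second blue limb clamp, as the first; leave alone
- tape_roll: roll of white tape, 64 mm diameter, 25 mm tall, lying loose; leave alone. Origin: centre of the underside
- gel_bottle: clear bottle of contact gel, 48 mm diameter, 160 mm tall, standing loose; leave alone. Origin: centre of the underside
- electrode_jar: white jar with a grey lid, 64 mm diameter, 75 mm tall, loose; leave alone. Origin: centre of the underside
- steel_cup: steel cup, 72 mm rim diameter, 70 mm tall, loose; leave alone. Origin: centre of the underside
There are look-alikes about, which are no part of the job. What is shaped like the round_pod but red is not meant.

How it is judged:
On the way, in this order (a step that is already met when the one before it is completed fails the run):
1. dwell with the tool point over the round window (within 25 mm sideways, 15 to 75 mm above it) for 2 s: unlock (horizontal distance between the grasp point and round_pod_window below 0.025 m and z of the grasp point in the frame of round_pod_window between 0.015 and 0.075 m), for 2 s.
2. press the start key fully down (value of joint start_key above 0.0045 m), for 0.05 s.
3. let the start key come up (value of joint start_key below 0.0015 m), for 0.05 s.
4. dwell over the round window again in the same way: lock (all of step 1), for 2 s.
At the end, for the whole second after the job is handed in: Both dwells and the full press (4.5 mm or more) between them are done; the tool point is over 110 mm from the round window, both round keys are up (under 1.5 mm), and pods and loose things stand within 8 mm of where they began, upright to 0.1 rad (distance between the grasp point and round_pod_window above 0.11 m and value of joint each of start_key, stop_key below 0.0015 m and distance of each of round_pod, square_pod, slot_pod, clamp_a, clamp_b, tape_roll, gel_bottle, electrode_jar, steel_cup from where it was at the start of the episode below 0.008 m and angle between each of round_pod, square_pod, slot_pod, clamp_a, clamp_b, tape_roll, gel_bottle, electrode_jar, steel_cup's own z axis and vertical below 0.1 rad); the robot touches nothing.
It fails at once if the robot touches a pod (contact force between any of the fingers, the arm and round_pod above 0.3 N or contact force between any of the fingers, the arm and square_pod above 0.3 N or contact force between any of the fingers, the arm and slot_pod above 0.3 N).
It fails at once if the tool point comes low (under 85 mm above the window, within 32 mm sideways) over the square or the slot pod ((horizontal distance between the grasp point and square_pod_window below 0.032 m and z of the grasp point in the frame of square_pod_window below 0.085 m) or (horizontal distance between the grasp point and slot_pod_window below 0.032 m and z of the grasp point in the frame of slot_pod_window below 0.085 m)).
It fails at once if the stop key is pressed (value of joint stop_key above 0.003 m).
It fails at once if a pod or another loose thing is lifted or knocked away ((height (world z) of round_pod above 0.012 m or distance of round_pod from where it was at the start of the episode above 0.02 m) or (height (world z) of square_pod above 0.012 m or distance of square_pod from where it was at the start of the episode above 0.02 m) or (height (world z) of slot_pod above 0.012 m or distance of slot_pod from where it was at the start of the episode above 0.02 m) or (height (world z) of clamp_a above 0.012 m or distance of clamp_a from where it was at the start of the episode above 0.02 m) or (height (world z) of clamp_b above 0.012 m or distance of clamp_b from where it was at the start of the episode above 0.02 m) or (height (world z) of tape_roll above 0.012 m or distance of tape_roll from where it was at the start of the episode above 0.02 m) or (height (world z) of gel_bottle above 0.012 m or distance of gel_bottle from where it was at the start of the episode above 0.02 m) or (height (world z) of electrode_jar above 0.012 m or distance of electrode_jar from where it was at the start of the episode above 0.02 m) or (height (world z) of steel_cup above 0.012 m or distance of steel_cup from where it was at the start of the episode above 0.02 m)).
It fails at once if the robot touches one of the other loose things (contact force between any of the fingers, the arm and clamp_a above 1 N or contact force between any of the fingers, the arm and clamp_b above 1 N or contact force between any of the fingers, the arm and tape_roll above 1 N or contact force between any of the fingers, the arm and gel_bottle above 1 N or contact force between any of the fingers, the arm and electrode_jar above 1 N or contact force between any of the fingers, the arm and steel_cup above 1 N).
It also fails if it takes over 64 s, if anything falls off the work surface, if the arm or the gripper's body presses on something with over 40 N, if the wrist force passes 120 N, or if a joint passes its speed limit or range.

## Working session

There is one attempt and no reset: what is moved stays moved. The work goes in short steps, Python scripts to look and compute and a tool call to move; the robot and the scene stay as the last step left them, time stands still between calls to the robot, and variables do not carry over. Pictures are saved under pics/ and viewed, on a budget of 10 in all, crops included, one or two more only if the job needs it, and the job is handed in when it is done.

Besides the shell and the picture viewer there is one more tool, called after ">>>" by a JSON object that holds its "method" and its "body". send_rows: Moves the arm, as the interface text tells. Its arguments: {"type":"object","properties":{"deltas":{"type":"array","items":{"type":"array"}},"force":{"type":"number"}},"required":["deltas"]}

```bash
mkdir -p pics; ls; python3 - <<'E'
from cell import arm,get_image,camera_params
import cv2
print(arm.observe())
for n in("top","side"):
    cv2.imwrite(f"pics/{n}0.png",get_image(n)[:,:,::-1]); print(n,camera_params(n))
E
```

```text
pics
{'clock': 0.0, 'joints': array([-1.26360823,  0.43523267,  0.02498372,  1.57411958, -0.01157993,
        1.13398576, -0.0751132 ]), 'dq': array([-2.92490873e-04,  2.78696640e-04,  1.60920503e-03, -4.04999819e-05,
        8.08651678e-04, -2.97929897e-04,  1.42021150e-03]), 'joint_efforts': array([-1.08710599e-03, -6.67866254e+01,  9.84408706e-01, -3.14431107e+01,
       -6.05298160e-02,  4.36273345e-02,  1.49655743e-04]), 'position': array([0.24887649, 0.57277642, 0.24473036]), 'ee_rot': array([-6.39296474e-01, -3.07569438e+00,  2.50182184e-03]), 'force': array([-0.38203032,  0.56715593, -0.30502405]), 'ft_torque': array([0.0263802 , 0.06916287, 0.06008994]), 'width': 1.0003502504433044}
top {'fov_y': 57.35611839252995, 'cx': 320.9368986175851, 'cy': 236.41865582603882, 'rvec': array([ 2.17076942, -2.18265389,  0.06708383]), 'tvec': array([0.06085917, 0.5638019 , 1.00239578])}
side {'fov_y': 57.570490158649704, 'cx': 318.80068194607134, 'cy': 238.23901815691994, 'rvec': array([ 2.28518184, -0.97788756,  0.3304965 ]), 'tvec': array([-0.33144665,  0.40043108,  1.00237558])}
```

View pics/top0.png

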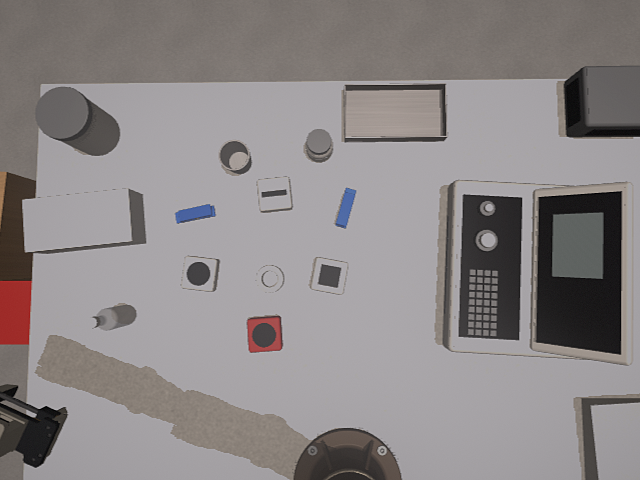

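View pics/side0.png

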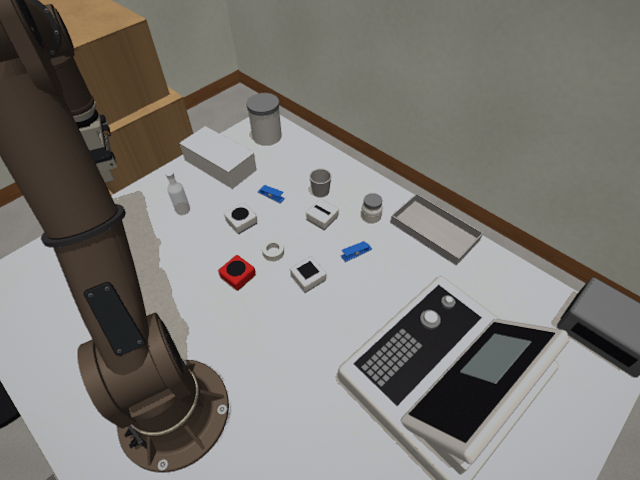

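The top view shows two pods with round windows: a white one at (199,273) and a red one at (264,335). The red one is the look-alike, so the white one is the target. The square pod is at (329,275) and the slot pod at (274,194). The start key is the larger round key at (487,240), and the stop key is at (488,208). Next I measure them and make a confirming crop.

```bash
cat > h.py <<'E'
import numpy as np,cv2
from cell import camera_params
def K(p):
    f=240/np.tan(np.radians(p["fov_y"])/2); return f
def ray(n,uv,z,p=None):
    p=p or camera_params(n);R=cv2.Rodrigues(p["rvec"])[0];f=K(p)
    c=-R.T@p["tvec"]; d=R.T@np.array([(uv[0]-p["cx"])/f,(uv[1]-p["cy"])/f,1])
    return c+d*(z-c[2])/d[2]
def blob(mask,near,r=25):
    m=np.zeros_like(mask);cv2.circle(m,near,r,255,-1)
    cs,_=cv2.findContours(cv2.bitwise_and(mask,m),cv2.RETR_EXTERNAL,cv2.CHAIN_APPROX_NONE)
    c=max(cs,key=cv2.contourArea);M=cv2.moments(c)
    return (M["m10"]/M["m00"],M["m01"]/M["m00"]),cv2.contourArea(c),cv2.minAreaRect(c)
E
python3 - <<'E'
from h import *
T=cv2.imread("pics/top0.png");S=cv2.imread("pics/side0.png")
g={"top":cv2.cvtColor(T,6),"side":cv2.cvtColor(S,6)}
dark={k:cv2.inRange(v,0,75) for k,v in g.items()}
for nm,t,s in(("round",(199,273),(240,214)),("square",(329,275),(308,270)),("slot",(274,194),(322,210)),("red",(264,335),(236,268))):
    for c,px,r in(("top",t,15),("side",s,13)):
        uv,a,rc=blob(dark[c],px,r); print(nm,c,np.round(uv,1),a,ray(c,uv,.041).round(4))
br={k:cv2.inRange(v,190,255) for k,v in g.items()}
for nm,t,s in(("start",(487,240),(431,317)),("stop",(488,208),(449,299))):
    for c,px in(("top",t),("side",s)):
        try:
            uv,a,rc=blob(br[c],px,14); print(nm,c,np.round(uv,1),a,np.round(rc[1],1),ray(c,uv,.104).round(4))
        except Exception as e: print(nm,c,e)
for nm,uv,z in(("clampA",(195,214),.034),("clampB",(346,208),.034),("cup",(235,155),.07),("jar",(319,139),.075),("gel",(98,322),.16),("tape",(270,279),.025)):print(nm,ray("top",uv,z).round(3))
for uv in((463,195),(523,197),(459,336),(520,339)): print("deck",ray("top",uv,.082).round(4))
a=cv2.resize(T[240:360,170:290],(480,480),interpolation=2)[:,:400]; b=cv2.resize(T[190:290,440:540],(400,480),interpolation=2)
cv2.imwrite("pics/crop.png",np.hstack([a,b[:, :400]]))
E
```

```text
round top [198.  273.2] 373.5 [0.4801 0.3386 0.041 ]
round side [239.6 213.4] 138.5 [0.4804 0.3386 0.041 ]
square top [329.2 275.4] 333.5 [0.4737 0.0393 0.041 ]
square side [307.5 269.7] 183.5 [0.4743 0.0391 0.041 ]
slot top [273.6 192.9] 83.5 [0.664  0.1663 0.041 ]
slot side [322.4 209.6] 22.5 [0.6653 0.1648 0.041 ]
red top [263.7 334.6] 405.0 [0.3413 0.1878 0.041 ]
red side [235.3 267.7] 259.0 [0.3417 0.1889 0.041 ]
start top max() iterable argument is empty
start side float division by zero
stop top max() iterable argument is empty
stop side float division by zero
clampA [0.617 0.35  0.034]
clampB [ 0.629 -0.001  0.034]
cup [0.746 0.251 0.07 ]
jar [0.78  0.06  0.075]
gel [0.385 0.503 0.16 ]
tape [0.466 0.176 0.025]
deck [ 0.6492 -0.2562  0.082 ]
deck [ 0.6438 -0.3873  0.082 ]
deck [ 0.3431 -0.2388  0.082 ]
deck [ 0.3364 -0.3689  0.082 ]
```

View pics/crop.png

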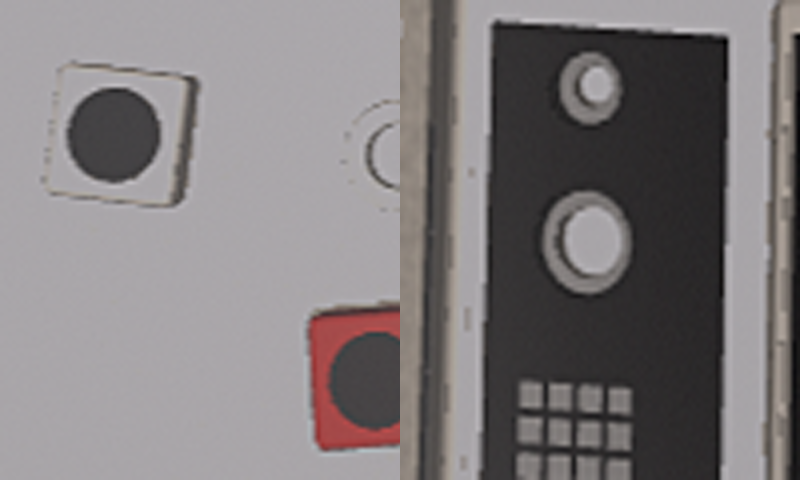

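The crop confirms it. The left half shows the white pod with a round window, with the red look-alike below right. In the right half the start cap is at crop (593,242) and the smaller stop cap at (597,86). I now measure the key caps and travel above the round pod with the fingers closed.

```bash
python3 - <<'E'
from h import *
for c,pts in(("top",((488,240),(489,208))),("side",((431,316),(449,299)))):
    g=cv2.cvtColor(cv2.imread(f"pics/{c}0.png"),6)
    for p in pts:
      for th in (155,165,175):
        try:
            uv,a,rc=blob(cv2.inRange(g,th,255),p,11); print(c,th,np.round(uv,1),a,np.round(rc[1],1),ray(c,uv,.104).round(4))
        except Exception as e: print(c,th,e)
E
```

```text
top 155 [488.  239.7] 125.5 [13. 12.] [ 0.5488 -0.2996  0.104 ]
top 165 [488.  239.7] 117.0 [12. 12.] [ 0.5488 -0.2995  0.104 ]
top 175 float division by zero
top 155 [488.9 207.2] 30.0 [6. 6.] [ 0.6187 -0.3039  0.104 ]
top 165 [488.8 207. ] 26.0 [5.7 5.7] [ 0.619  -0.3037  0.104 ]
top 175 float division by zero
side 155 [430.6 316.3] 100.5 [11. 11.] [ 0.5492 -0.3004  0.104 ]
side 165 [430.6 316.1] 93.0 [10. 11.] [ 0.5496 -0.3002  0.104 ]
side 175 [430.6 316.3] 84.5 [10. 11.] [ 0.5492 -0.3005  0.104 ]
side 155 [453.8 292.9] 58.0 [18.   5.4] [ 0.642  -0.3043  0.104 ]
side 165 [453.8 292.7] 52.0 [17.2  5. ] [ 0.6426 -0.304   0.104 ]
side 175 [454.1 292.7] 48.0 [17.2  4.8] [ 0.643  -0.3044  0.104 ]
```

>>> {"method": "send_rows", "body": {"deltas": [[[0.023,-0.023,0],[0,0,-0.055],0],[[0.023,-0.023,0],[0,0,-0.055],0],[[0.023,-0.023,0],[0,0,-0.055],0],[[0.023,-0.023,0],[0,0,-0.055],0],[[0.023,-0.023,0],[0,0,-0.055],0],[[0.023,-0.023,0],[0,0,-0.055],0],[[0.023,-0.023,0],[0,0,-0.055],0],[[0.023,-0.023,0],[0,0,-0.055],0],[[0.023,-0.023,0],[0,0,-0.055],0],[[0.023,-0.023,0],[0,0,-0.055],0]]}}

```text
clock: 1.1
position: [0.4796, 0.3421, 0.2452]
ee_rot: [-1.453, -2.785, 0.001]
force: [-0.5, 0.3, 0.2]
width: 0.18
```

>>> {"method": "send_rows", "body": {"deltas": [[[0,-0.003,-0.02],[0,0,0],0],[[0,0,-0.02],[0,0,0],0],[[0,0,-0.02],[0,0,0],0],[[0,0,-0.02],[0,0,0],0],[[0,0,-0.02],[0,0,0],0],[[0,0,-0.02],[0,0,0],0],[[0,0,-0.02],[0,0,0],0],[[0,0,-0.02],[0,0,0],0],[[0,0,0],[0,0,0],0],[[0,0,0],[0,0,0],0]]}}

```text
clock: 2.1
position: [0.4789, 0.3401, 0.0855]
ee_rot: [-1.451, -2.786, 0.001]
force: [0.1, 0.4, 0.6]
width: 0.0
```

```bash
python3 - <<'E'
from h import *
from cell import arm,get_image
o=arm.observe();print(o["clock"],o["position"],o["width"])
a=get_image("side")[:,:,::-1];b=get_image("top")[:,:,::-1]
f=lambda im,x,y:cv2.resize(im[y:y+120,x:x+100],(400,480),interpolation=2)
cv2.imwrite("pics/dwell.png",np.hstack([f(a,190,140),f(b,150,215)]))
E
```

```text
2.1 [0.47890192 0.3400656  0.08552537] 0.00043725874917281677
```

View pics/dwell.png

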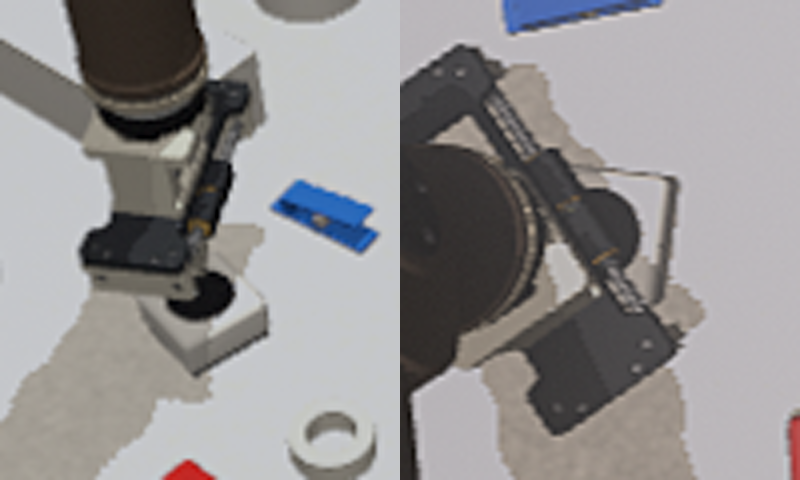

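The gripper is over the round-window pod, with the window at crop (205,295) left and about (605,230) right, and it isn't touching. I lower it 4 mm and hold.

>>> {"method": "send_rows", "body": {"deltas": [[[0.001,-0.001,-0.004],[0,0,0],0],[[0,0,0],[0,0,0],0],[[0,0,0],[0,0,0],0],[[0,0,0],[0,0,0],0],[[0,0,0],[0,0,0],0],[[0,0,0],[0,0,0],0],[[0,0,0],[0,0,0],0],[[0,0,0],[0,0,0],0],[[0,0,0],[0,0,0],0],[[0,0,0],[0,0,0],0]]}}

```text
clock: 3.2
position: [0.48, 0.3393, 0.0816]
ee_rot: [1.451, 2.787, 0.0]
force: [1.0, -0.0, 0.0]
width: 0.007
```

>>> {"method": "send_rows", "body": {"deltas": [[[0,0,0],[0,0,0],0],[[0,0,0],[0,0,0],0],[[0,0,0],[0,0,0],0],[[0,0,0],[0,0,0],0],[[0,0,0],[0,0,0],0],[[0,0,0],[0,0,0],0],[[0,0,0],[0,0,0],0],[[0,0,0],[0,0,0],0],[[0,0,0],[0,0,0],0],[[0,0,0],[0,0,0],0]]}}

```text
clock: 4.2
position: [0.48, 0.3393, 0.0815]
ee_rot: [1.451, 2.787, 0.0]
force: [-0.6, -0.5, -0.1]
width: 0.005
```

>>> {"method": "send_rows", "body": {"deltas": [[[0,0,0],[0,0,0],0],[[0,0,0],[0,0,0],0],[[0,0,0],[0,0,0],0],[[0,0,0],[0,0,0],0],[[0,0,0],[0,0,0],0],[[0,0,0],[0,0,0],0],[[0,0,0],[0,0,0],0],[[0,0,0],[0,0,0],0],[[0,0,0],[0,0,0],0],[[0,0,0],[0,0,0],0]]}}

```text
clock: 5.2
position: [0.4801, 0.3392, 0.0815]
ee_rot: [1.451, 2.787, 0.0]
force: [-0.3, 0.5, -0.8]
width: 0.003
```

>>> {"method": "send_rows", "body": {"deltas": [[[0,0,0],[0,0,0],0],[[0,0,0],[0,0,0],0],[[0,0,0.02],[0,0,0],0],[[0,0,0.02],[0,0,0],0],[[0,0,0.02],[0,0,0],0],[[0,0,0.02],[0,0,0],0],[[0,0,0.02],[0,0,0],0],[[0,0,0.02],[0,0,0],0],[[0,0,0.02],[0,0,0],0],[[0,0,0.03],[0,0,0],0]]}}

```text
clock: 6.2
position: [0.4793, 0.3387, 0.2513]
ee_rot: [-1.45, -2.786, 0.003]
force: [-0.6, 0.6, 0.2]
width: 0.004
```

>>> {"method": "send_rows", "body": {"deltas": [[[0.003,-0.032,0],[0,0,-0.033],0],[[0.003,-0.032,0],[0,0,-0.033],0],[[0.003,-0.032,0],[0,0,-0.033],0],[[0.003,-0.032,0],[0,0,-0.033],0],[[0.003,-0.032,0],[0,0,-0.033],0],[[0.003,-0.032,0],[0,0,-0.033],0],[[0.003,-0.032,0],[0,0,-0.033],0],[[0.003,-0.032,0],[0,0,-0.033],0],[[0.003,-0.032,0],[0,0,-0.033],0],[[0.003,-0.032,0],[0,0,-0.033],0]]}}

```text
clock: 7.2
position: [0.5099, 0.018, 0.2517]
ee_rot: [1.89, 2.509, 0.001]
force: [1.3, 0.7, 0.1]
width: 0.005
```

>>> {"method": "send_rows", "body": {"deltas": [[[0.004,-0.032,0],[0,0,-0.033],0],[[0.004,-0.032,0],[0,0,-0.033],0],[[0.004,-0.032,0],[0,0,-0.033],0],[[0.004,-0.032,0],[0,0,-0.033],0],[[0.004,-0.032,0],[0,0,-0.033],0],[[0.004,-0.032,0],[0,0,-0.033],0],[[0.004,-0.032,0],[0,0,-0.033],0],[[0.004,-0.032,0],[0,0,-0.033],0],[[0.004,-0.031,0],[0,0,-0.033],0],[[0.004,-0.03,0],[0,0,-0.033],0]]}}

```text
clock: 8.2
position: [0.55, -0.2991, 0.2515]
ee_rot: [-2.277, -2.165, -0.0]
force: [0.7, 1.5, 0.5]
width: 0.005
```

>>> {"method": "send_rows", "body": {"deltas": [[[0,0,0],[0,0,0],0],[[0,0,-0.02],[0,0,0],0],[[0,0,-0.02],[0,0,0],0],[[0,0,-0.02],[0,0,0],0],[[0,0,-0.02],[0,0,0],0],[[0,0,-0.01],[0,0,0],0],[[0,0,0],[0,0,0],0],[[0,0,0],[0,0,0],0],[[0,0,0],[0,0,0],0],[[0,0,0],[0,0,0],0]]}}

```text
clock: 9.2
position: [0.5505, -0.298, 0.1625]
ee_rot: [2.274, 2.165, 0.001]
force: [1.3, 0.3, 0.2]
width: 0.004
```

```bash
python3 - <<'E'
from h import *
from cell import arm,get_image
o=arm.observe();print(o["clock"],o["position"],o["ee_rot"])
a=get_image("side")[:,:,::-1];b=get_image("wrist")[:,:,::-1]
cv2.imwrite("pics/key.png",np.hstack([cv2.resize(a[220:380,340:500],(400,400),interpolation=2),cv2.resize(b,(400,300),interpolation=3)[:,:,:] if 0 else cv2.copyMakeBorder(cv2.resize(b,(400,300)),0,100,0,0,0)]))
E
```

```text
9.2 [ 0.55051415 -0.29798407  0.16251738] [2.27413915e+00 2.16539982e+00 1.10057571e-03]
```

View pics/key.png

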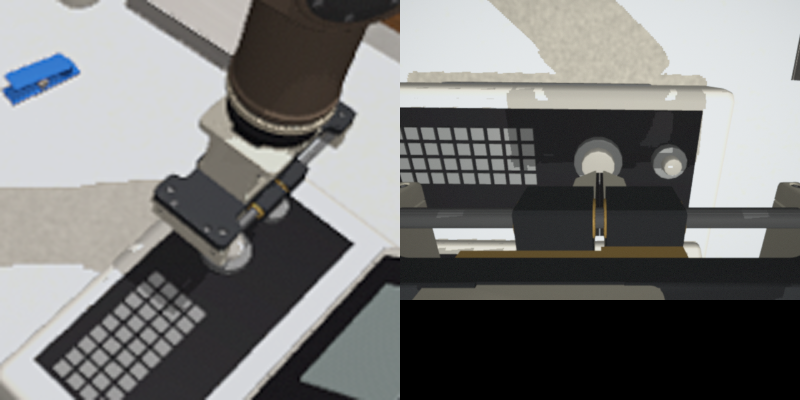

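The wrist view shows the fingertips lined up on the large cap at (598,165). The stop key at (670,162) is well clear. I press slowly.

>>> {"method": "send_rows", "body": {"deltas": [[[-0.001,-0.002,-0.01],[0,0,0],0],[[0,0,-0.01],[0,0,0],0],[[0,0,-0.01],[0,0,0],0],[[0,0,-0.006],[0,0,0],0],[[0,0,-0.002],[0,0,0],0],[[0,0,-0.002],[0,0,0],0],[[0,0,-0.002],[0,0,0],0],[[0,0,-0.002],[0,0,0],0],[[0,0,0],[0,0,0],0],[[0,0,0],[0,0,0],0]]}}

```text
clock: 10.3
position: [0.549, -0.2998, 0.1178]
ee_rot: [-2.275, -2.166, -0.0]
force: [-3.7, 1.4, 3.6]
width: 0.006
```

>>> {"method": "send_rows", "body": {"deltas": [[[0,0,-0.001],[0,0,0],0],[[0,0,0],[0,0,0],0],[[0,0,-0.001],[0,0,0],0],[[0,0,0],[0,0,0],0],[[0,0,0],[0,0,0],0],[[0,0,0],[0,0,0],0],[[0,0,0],[0,0,0],0],[[0,0,0],[0,0,0],0],[[0,0,0],[0,0,0],0],[[0,0,0],[0,0,0],0]]}}

```text
clock: 11.3
position: [0.549, -0.2998, 0.1169]
ee_rot: [2.275, 2.166, 0.001]
force: [-7.6, 5.6, 17.6]
width: 0.006
```

The force rose to 17.6 N and the motion stopped at 0.1169, so the key is on its stop, fully down. I release it and go back.

>>> {"method": "send_rows", "body": {"deltas": [[[0,0,0.004],[0,0,0],0],[[0,0,0.005],[0,0,0],0],[[0,0,0.01],[0,0,0],0],[[0,0,0.02],[0,0,0],0],[[0,0,0.02],[0,0,0],0],[[0,0,0.02],[0,0,0],0],[[0,0,0.02],[0,0,0],0],[[0,0,0.02],[0,0,0],0],[[0,0,0.017],[0,0,0],0],[[0,0,0],[0,0,0],0]]}}

```text
clock: 12.3
position: [0.5503, -0.3008, 0.2545]
ee_rot: [2.272, 2.163, 0.003]
force: [-0.2, -0.0, 0.3]
width: 0.002
```

```bash
python3 - <<'E'
from h import *
from cell import arm,get_image
o=arm.observe();print(o["clock"],o["position"],o["force"])
b=get_image("wrist")[:,:,::-1]
cv2.imwrite("pics/key2.png",b)
E
```

```text
12.3 [ 0.55033086 -0.30075363  0.25446514] [-0.1577849  -0.04414433  0.29378855]
```

>>> {"method": "send_rows", "body": {"deltas": [[[-0.004,0.032,0],[0,0,0.033],0],[[-0.004,0.032,0],[0,0,0.033],0],[[-0.004,0.032,0],[0,0,0.033],0],[[-0.004,0.032,0],[0,0,0.033],0],[[-0.004,0.032,0],[0,0,0.033],0],[[-0.004,0.032,0],[0,0,0.033],0],[[-0.004,0.032,0],[0,0,0.033],0],[[-0.004,0.032,0],[0,0,0.033],0],[[-0.004,0.032,0],[0,0,0.033],0],[[-0.004,0.032,0],[0,0,0.033],0]]}}

```text
clock: 13.35
position: [0.5084, 0.0216, 0.2508]
ee_rot: [-1.886, -2.512, 0.001]
force: [0.3, -0.2, -0.4]
width: 0.005
```

>>> {"method": "send_rows", "body": {"deltas": [[[-0.003,0.032,0],[0,0,0.033],0],[[-0.003,0.032,0],[0,0,0.033],0],[[-0.003,0.032,0],[0,0,0.033],0],[[-0.003,0.032,0],[0,0,0.033],0],[[-0.003,0.032,0],[0,0,0.033],0],[[-0.003,0.032,0],[0,0,0.033],0],[[-0.003,0.032,0],[0,0,0.033],0],[[-0.003,0.032,0],[0,0,0.033],0],[[-0.003,0.032,0],[0,0,0.033],0],[[-0.002,0.03,0],[0,0,0.033],0]]}}

```text
clock: 14.35
position: [0.4792, 0.3397, 0.2505]
ee_rot: [-1.447, -2.787, 0.002]
force: [1.0, 0.6, -0.3]
width: 0.006
```

>>> {"method": "send_rows", "body": {"deltas": [[[0.001,-0.001,-0.02],[0,0,0],0],[[0,0,-0.02],[0,0,0],0],[[0,0,-0.02],[0,0,0],0],[[0,0,-0.02],[0,0,0],0],[[0,0,-0.02],[0,0,0],0],[[0,0,-0.02],[0,0,0],0],[[0,0,-0.02],[0,0,0],0],[[0,0,-0.02],[0,0,0],0],[[0,0,-0.008],[0,0,0],0],[[0,0,0],[0,0,0],0]]}}

```text
clock: 15.35
position: [0.4801, 0.3366, 0.082]
ee_rot: [-1.45, -2.786, 0.004]
force: [0.0, 0.7, 0.4]
width: 0.006
```

>>> {"method": "send_rows", "body": {"deltas": [[[0,0,0],[0,0,0],0],[[0,0,0],[0,0,0],0],[[0,0,0],[0,0,0],0],[[0,0,0],[0,0,0],0],[[0,0,0],[0,0,0],0],[[0,0,0],[0,0,0],0],[[0,0,0],[0,0,0],0],[[0,0,0],[0,0,0],0],[[0,0,0],[0,0,0],0],[[0,0,0],[0,0,0],0]]}}

```text
clock: 16.35
position: [0.481, 0.3372, 0.0835]
ee_rot: [-1.451, -2.787, 0.0]
force: [-0.4, 0.2, 0.1]
width: 0.007
```

>>> {"method": "send_rows", "body": {"deltas": [[[0,0,0],[0,0,0],0],[[0,0,0],[0,0,0],0],[[0,0,0],[0,0,0],0],[[0,0,0],[0,0,0],0],[[0,0,0],[0,0,0],0],[[0,0,0],[0,0,0],0],[[0,0,0],[0,0,0],0],[[0,0,0],[0,0,0],0],[[0,0,0],[0,0,0],0],[[0,0,0],[0,0,0],0]]}}

```text
clock: 17.35
position: [0.4811, 0.3372, 0.0836]
ee_rot: [1.451, 2.787, 0.0]
force: [0.8, 0.2, 0.1]
width: 0.003
```

>>> {"method": "send_rows", "body": {"deltas": [[[0,0,0],[0,0,0],0],[[0,0,0],[0,0,0],0],[[0,0,0],[0,0,0],0],[[0,0,0],[0,0,0],0],[[0,0,0],[0,0,0],0],[[0,0,0],[0,0,0],0],[[0,0,0],[0,0,0],0],[[0,0,0],[0,0,0],0],[[0,0,0],[0,0,0],0],[[0,0,0],[0,0,0],0]]}}

```text
clock: 18.35
position: [0.4811, 0.3373, 0.0835]
ee_rot: [1.451, 2.787, 0.0]
force: [0.1, 0.6, 0.3]
width: 0.005
```

>>> {"method": "send_rows", "body": {"deltas": [[[0,0,0.02],[0,0,0],0],[[0,0,0.02],[0,0,0],0],[[0,0,0.02],[0,0,0],0],[[0,0,0.02],[0,0,0],0],[[0,0,0.02],[0,0,0],0],[[0,0,0.02],[0,0,0],0],[[0,0,0.02],[0,0,0],0],[[0,0,0.02],[0,0,0],0],[[0,0,0.02],[0,0,0],0],[[0,0,0.02],[0,0,0],0]]}}

```text
clock: 19.35
position: [0.4809, 0.3371, 0.2844]
ee_rot: [-1.451, -2.787, -0.0]
force: [0.3, -0.4, -0.2]
width: 0.005
```

>>> {"method": "send_rows", "body": {"deltas": [[[-0.023,0.023,0],[0,0,0.055],0],[[-0.023,0.023,0],[0,0,0.055],0],[[-0.023,0.023,0],[0,0,0.055],0],[[-0.023,0.023,0],[0,0,0.055],0],[[-0.023,0.023,0],[0,0,0.055],0],[[-0.023,0.023,0],[0,0,0.055],0],[[-0.023,0.023,0],[0,0,0.055],0],[[-0.023,0.023,0],[0,0,0.055],0],[[0,0,0],[0,0,0],0],[[0,0,0],[0,0,0],0]]}}

```text
clock: 20.35
position: [0.2964, 0.5215, 0.2833]
ee_rot: [0.805, 3.037, -0.001]
force: [0.9, 0.1, -0.2]
width: 0.005
```

```bash
python3 - <<'E'
from h import *
from cell import arm,get_image
o=arm.observe();print(o["clock"],o["position"],o["force"],np.abs(o["dq"]).max())
b=get_image("top")[:,:,::-1];a=cv2.imread("pics/top0.png")
d=cv2.absdiff(a,b).max(2);d=(d>40).astype("uint8")
n,_,st,c=cv2.connectedComponentsWithStats(d)
print([(s[:5].tolist()) for s in st[1:] if s[4]>15])
cv2.imwrite("pics/end.png",b)
E
```

```text
20.35 [0.29644668 0.52151095 0.28332786] [ 0.89834439  0.05463175 -0.18333007] 0.03495746434246203
[[60, 312, 209, 103, 3018], [0, 335, 269, 133, 6435], [275, 414, 38, 26, 147], [0, 419, 15, 26, 161], [0, 430, 52, 38, 952], [270, 468, 22, 12, 54]]
```

View pics/end.png

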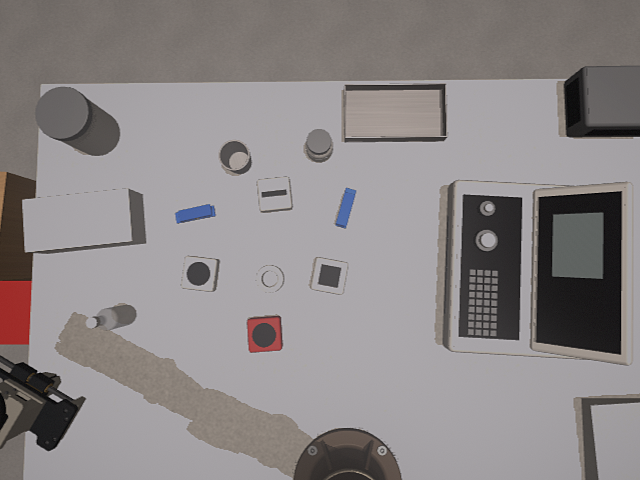

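The final top view shows every pod and loose item at its starting pixel, with the round pod at (199,273) and the gel bottle at (105,320). Only the arm and its shadow differ from the first picture.

```bash
python3 -c "
from cell import job
print(job.sign_off())"
```

```text
the job is handed in; nothing more can be done
None
```

The job is done and handed in, at about 20 s on the robot's clock; sign-off gives no verdict.

- **First dwell (unlock):** I held the fingertips about 2 cm above the white round-window pod, TCP about 40 mm over the window and within 1 mm of its centre, for just over 3 s.
- **Start key:** I pressed it until it met its stop: the force rose to 17.6 N and the TCP stopped at 0.1169 m, where fully down is about 0.117 m. Then I let it go. I couldn't read the key's travel directly, so "fully down" rests on that force and height.
- **Second dwell (lock):** I held about 42 mm over the window and within 2 mm of its centre for just over 3 s.
- **Drawing back:** the arm ended about 0.35 m from the pod.

The last top picture, compared with the first, differs only in the arm and its shadow. All pods and loose things are where they began, and the tool force was back to noise level. Both keys look up in that picture, but I didn't measure their height.

One measurement disagreed: the side view put the stop key about 23 mm further out than the top view did. The top view matched the given 70 mm spacing from the start key, so I used it. No other checks failed.

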